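# Show an engine valve to the inspection camera and hold it there

## Task

Lift the poppet valve (the tall thin-stemmed part) out of the parts block by its stem and bring its head to the camera's focus point, midway between the tips of the two wire prongs. Hold it there upright and still for a good second so that the rim of the head is seen, then, with the head still at the focus point, tip the valve so that the flat face of its head looks squarely down into the lens, and finish while still holding it there, steady. Touch neither the camera nor its prongs with anything, and leave the springs standing in the block and the tappet and seal where they are.

Things in the scene. Friction and masses are not known exactly. Their poses are not given: they have to be found in the camera images.
- valve: Grey-brown steel poppet valve, 145 mm long, about 75 g, standing on its flat round head (36 mm diameter, tapering over 22 mm into the stem) in one pocket of the block. Stem diameter 8 mm from there to the tip. Origin: centre of the head's flat face (underside as it stands); z runs from there up the stem. Round: yaw does not matter.
- stem_tip (a point): End of the valve's stem, on its axis, 145 mm from the flat face of the head.
- camera_stand: Fixed inspection camera on a low stand: dark steel base plate 90 x 100 x 10 mm with an aluminium fork that carries the camera head. Origin at bench level, straight below the centre of the lens front; its -x axis points level to the side to which the lens looks (roughly towards the robot), z up. Place and yaw vary.
- camera_head: The black camera, 54 mm wide, lens barrel 36 mm in diameter. Origin: centre of the lens front, 95 mm above the bench. z: viewing direction out of the lens, 30 degrees from vertical, leaning to the stand's -x side. y: level, from prong to prong. Two 4 mm wire prongs run forward 50 mm either side of the axis and bend in to end 43 mm either side of the focus point.
- focus (a point): The focus point, empty air midway between the two prong tips: on the viewing axis, 115 mm in front of the lens, 195 mm above the bench.
- parts_block: Fixed aluminium block 64 x 200 x 20 mm, origin at the centre of its underside, long side along its y. Three round pockets of diameter 40 mm, 8 mm deep (floor 12 mm above the bench), at y = -65, 0 and +65 mm; the valve stands in one and the two springs in the others, in any order.
- spring_a: Valve spring with retainer, 30 mm diameter, 52 mm tall, standing in a pocket of the block; origin at the centre of its underside.
- spring_b: A second spring like spring_a, in another pocket.
- tappet: Loose bucket tappet, a plain steel cylinder, 41 mm diameter, 31 mm tall, on the bench between block and camera; origin at the centre of its underside.
- seal: Loose valve stem seal, 25 mm diameter, 19 mm tall, on the bench; origin at the centre of its underside.
Things that resemble listed ones, but are neither listed nor needed, are in the scene too. Leave any pink or purple look-alike of the valve alone.

How it is judged:
On the way:
1. the valve is held upright and still with the face of its head at the focus point (distance between valve and focus below 0.015 m and angle between valve's own z axis and vertical below 0.15 rad and contact force between valve and the fingers above 1 N and contact force between valve and camera_stand below 0.3 N and linear speed of valve below 0.03 m/s), for 0.7 s.
At the end, for the whole second after the job is handed in: Still gripped, at rest, clear of the camera: face centre within 15 mm of the focus point, valve axis within 0.15 rad of the viewing axis, face to the lens; before that held upright (0.15 rad) and still there for 0.7 s. Springs moved under 25 mm, tappet and seal under 20 mm (distance between valve and focus below 0.015 m and angle between the z axis of valve and the z axis of camera_head, either way round below 0.15 rad and z of stem_tip in the frame of camera_head above 0.23 m and contact force between valve and the fingers above 1 N and contact force between valve and camera_stand below 0.3 N and linear speed of valve below 0.03 m/s and distance of each of spring_a, spring_b from where it was at the start of the episode below 0.025 m and distance of each of tappet, seal from where it was at the start of the episode below 0.02 m); the arm keeps its last pose, push and grip.
It fails at once if the camera or its prongs are struck by the robot or the valve (contact force between any of the arm, the fingers, valve and camera_stand above 1 N).
It fails at once if a spring is knocked over or out of its pocket (distance of spring_a from where it was at the start of the episode above 0.025 m or angle between spring_a's own z axis and vertical above 0.5 rad).
It fails at once if a spring is knocked over or out of its pocket (distance of spring_b from where it was at the start of the episode above 0.025 m or angle between spring_b's own z axis and vertical above 0.5 rad).
It fails at once if the tappet is disturbed (distance of tappet from where it was at the start of the episode above 0.02 m or angle between tappet's own z axis and vertical above 0.5 rad).
It fails at once if the seal is disturbed (distance of seal from where it was at the start of the episode above 0.02 m or angle between seal's own z axis and vertical above 0.5 rad).
It also fails if it takes over 48 s, if anything falls off the work surface, if the arm or the gripper's body presses on something with over 40 N, if the wrist force passes 120 N, or if a joint passes its speed limit or range.

## Robot

A 7-joint arm with a two-finger parallel gripper is mounted at the origin on the work surface; the furniture and walls round the work are solid. World frame = base frame: x ahead of the robot, y to its left, z up, the work surface at z = 0. Lengths are in m, angles in rad, forces in N, time in s.
With the tool pointing down it reaches from about 0.425 to 1.025 m from the base axis. Payload 9.4 kg.
Tool frame: the origin (TCP) lies on the centre line of the jaws, within the pads' length; the fingertips stand 25 mm ahead of it and the grasp point (between the pads) lies 6 mm ahead of it; z points along the fingers, y is the line along which they close (so a half turn about z gives the same grasp; the last joint's range is limited). The gripper opens to 85 mm and grips with 20 to 120 N. Pads are 22 mm wide; open, the fingers measure 114 mm over their backs; the gripper's body (76 mm by 85 mm) begins 54 mm behind the grasp point. The pads swing forward as they close: fully open they stand 13 mm farther back than shut.
Start: joints at [-1.343, 0.599, -0.003, 1.599, 0.002, 0.943, -0.08], TCP at [0.218, 0.692, 0.256] pointing down, gripper open.
Joint ranges: [-2.57, 2.57], [-0.35, 1.97], [-1.29, 1.29], [0.11, 2.56], [-1.05, 4.19], [0.11, 1.86], [-2.63, 2.63]. Speed limits (rad/s): [2.22, 2.22, 3.01, 3.01, 3.14, 3.14, 3.14].

## Interface

Orientations are given as a rotation vector (axis times angle).
In Python, from bench import * gives the robot as it stands. The module is installed in compiled form; this text tells all that it offers.
- The arm moves only by the shell command python3 -m inch 'ROWS' [FORCE]. ROWS is JSON, a list of rows, each a list of 7 numbers: the turn, a rotation vector about the tool's x, y, z in degrees, then the shift along the tool's x, y, z in mm, then the closure, from 0 (fully open) to 1 (shut). A call has 1 to 20 rows; each row shifts and turns the commanded pose from where the row before left it, along the tool's axes as they then stand; what a row does not reach is not made up. A row lasts 1/10 s, in which the tool goes at most 50 mm and 8.59 degrees, less where a joint would pass 70% of its speed; a pose out of reach is approached as far as the arm can. A call is refused whole if a number of a shift passes 50 or a number of a turn 8.59, either way. A call with a gripper value outside its range is refused whole. The fingers move at their own pace and stop on an object; FORCE is the grip in N (left out, the last holds). Time passes only in rows, so rows that do not move let the fingers close. It gives the time, the measured TCP pose, the force, the opening and the grip force at its end, in the units of the state.
- observe(): the state, without advancing time (a new reading comes with each control period).
- get_image(name): name is "side" or "top" or "wrist"; returns a dict with "color" (400x640x3 uint8, blue, green, red), "camera_matrix" (3x3 intrinsics, pixels), "camera_from_world" (4x4, takes a point from world to camera coordinates). Camera axes: x right, y up, looking along -z (the intrinsics and any distortion apply to the point x, -y, -z); pixel columns grow to the right and rows downward; lengths in m; the calibration is good to about 2 mm. The wrist camera is an equidistant fisheye: a pixel r from the principal point sees the ray r / f radians off the axis. A picture is of the moment at which its call begins. There is no depth.
- close_job(): hands the job in; it is judged then, once.
Trained networks look in a picture, given as the dict that the camera call returned (one of the last four; its "shot" number tells which), for a name from the list of things; names that differ only in an ending like _2 or _b are one class to them, and where a whole thing is asked for, a point or a joint stands for the part that bears it (a point fixed in the world has none). Each returns a list of dicts, best first, with "confidence" (0 to 1); they miss things now and then, are a little off and sometimes report something else, mostly with a low value. They report only what shows in the picture. A call takes as long as a camera call. They do not tell look-alikes from the thing itself.
- search_frame(picture, label): "location" ([column, row] in pixels, amid what is visible of it).
- tip_of(picture, label): "location" ([column, row] in pixels: a listed point, or the origin of a listed thing).
The state is a dict: "clock": time; "qpos": joint angles; "joint_vel": joint speeds; "joint_efforts": joint torques, N m; "tcp_pos": TCP position; "tcp_rot": TCP orientation; "force": force on the tool from outside, world axes, zero at the start; "torque": the same for the moment, N m; "opening": opening from 0.0 (shut) to 1.0 (fully open); "gripper_force": force on a finger pad.
Only numpy, scipy, OpenCV 4.12 (cv2) and the standard library are available. Lean on these libraries where they do the work, as an engineer would, in place of code of your own. Each camera call takes 0.05 s, during which the arm holds its last target. There are 200 camera calls.

## Working session

There is one attempt and no reset: what is moved stays moved. The work goes in short steps, Python scripts to look and compute and a shell command to move; the robot and the scene stay as the last step left them, time stands still between calls to the robot, and variables do not carry over. Pictures are saved under pics/ and viewed, at most 10 in all, crops included, and the job is handed in when it is done.

```bash
mkdir -p pics; cat > h.py <<'E'
from bench import *
import numpy as np, cv2
from scipy.spatial.transform import Rotation as R
def ray(p,px):
    K=np.array(p["camera_matrix"]);T=np.array(p["camera_from_world"])
    v=np.array([(px[0]-K[0,2])/K[0,0],-(px[1]-K[1,2])/K[1,1],-1.])
    Rm=T[:3,:3];c=-Rm.T@T[:3,3];d=Rm.T@v
    return c,d/np.linalg.norm(d)
def at_z(p,px,z):
    c,d=ray(p,px);return c+d*(z-c[2])/d[2]
def tri(rs):
    A=0;b=0
    for c,d in rs:
        M=np.eye(3)-np.outer(d,d);A=A+M;b=b+M@c
    x=np.linalg.solve(A,b)
    return x,[np.linalg.norm((np.eye(3)-np.outer(d,d))@(x-c)) for c,d in rs]
def proj(p,X):
    K=np.array(p["camera_matrix"]);T=np.array(p["camera_from_world"])
    q=T[:3,:3]@np.array(X)+T[:3,3]
    return np.array([K[0,0]*q[0]/-q[2]+K[0,2],K[1,1]*-q[1]/-q[2]+K[1,2]])
E
python3 - <<'E'
from h import *
np.set_printoptions(precision=3,suppress=True)
for n in("side","top"):
    p=get_image(n);cv2.imwrite(f"pics/{n}0.png",p["color"])
    print(n,ray(p,(320,200)),p["camera_matrix"][0][0])
    for l in("valve","stem_tip","camera_stand","camera_head","focus","parts_block","spring_a","tappet","seal"):
        print(l,[(np.round(d["location"],1).tolist(),round(d["confidence"],2)) for d in tip_of(p,l)][:4],[(np.round(d["location"],1).tolist(),round(d["confidence"],2)) for d in search_frame(p,l)][:4])
print(observe())
E
```

```text
side (array([0.426, 0.528, 0.692]), array([ 0.122, -0.76 , -0.639])) 383.9763869743977
valve [([350.0, 242.2], 0.79), ([308.4, 237.1], 0.78), ([372.0, 200.0], 0.69), ([322.4, 210.0], 0.64)] [([307.0, 234.0], 0.75), ([348.5, 235.4], 0.67), ([291.4, 209.5], 0.65), ([353.0, 282.3], 0.61)]
stem_tip [([285.9, 164.0], 0.72), ([305.8, 194.0], 0.69), ([377.8, 158.4], 0.66), ([349.6, 197.8], 0.54)] [([377.3, 191.2], 0.57), ([326.9, 206.7], 0.51), ([305.1, 234.8], 0.51), ([350.6, 237.1], 0.5)]
camera_stand [([253.9, 342.3], 0.74)] [([245.7, 336.2], 0.95)]
camera_head [([332.1, 199.2], 0.71), ([248.9, 311.7], 0.67)] [([245.1, 319.5], 0.96)]
focus [([273.1, 277.5], 0.8)] [([242.2, 319.9], 0.83)]
parts_block [([332.1, 202.4], 0.84)] [([333.5, 205.5], 0.91)]
spring_a [([338.1, 183.0], 0.59), ([333.3, 198.0], 0.45)] [([343.4, 177.4], 0.5)]
tappet [([304.5, 269.9], 0.53), ([341.8, 183.6], 0.48)] [([304.5, 266.6], 0.76)]
seal [([355.1, 280.3], 0.62)] [([353.8, 282.4], 0.57)]
top (array([ 0.368, -0.146,  1.183]), array([ 0.139,  0.026, -0.99 ])) 465.67958959473583
valve [([371.5, 195.7], 0.68), ([334.
[... 624 characters left out ...]
.85), ([211.4, 159.9], 0.47)] [([400.7, 202.7], 0.65)]
spring_a [([398.6, 200.9], 0.53), ([418.2, 209.3], 0.45)] [([396.3, 202.8], 0.63)]
tappet [([289.5, 190.7], 0.6)] [([291.6, 194.5], 0.77)]
seal [([278.1, 238.5], 0.63)] []
{'clock': 1.9, 'qpos': array([-1.343,  0.599, -0.002,  1.599,  0.002,  0.943, -0.08 ]), 'joint_vel': array([-0.   , -0.001,  0.   ,  0.   ,  0.001, -0.001,  0.001]), 'joint_efforts': array([  0.   , -77.62 ,   1.564, -25.838,   0.012,   0.002,  -0.   ]), 'tcp_pos': array([0.218, 0.692, 0.256]), 'tcp_rot': array([0.477, 3.105, 0.   ]), 'force': array([ 0.433, -0.127, -0.81 ]), 'torque': array([ 0.019, -0.035,  0.039]), 'gripper_force': 0.0, 'opening': 0.997241431561604}
```

View pics/side0.png

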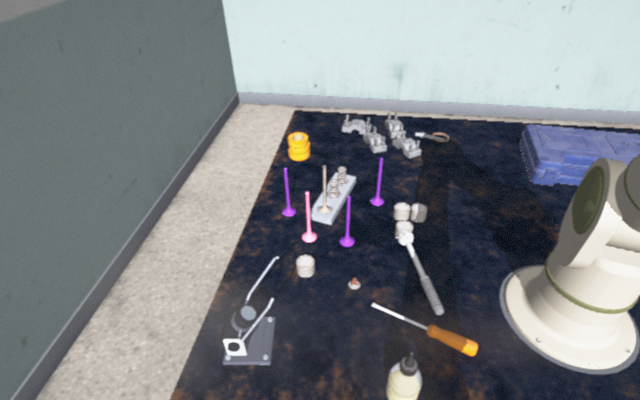

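View pics/top0.png

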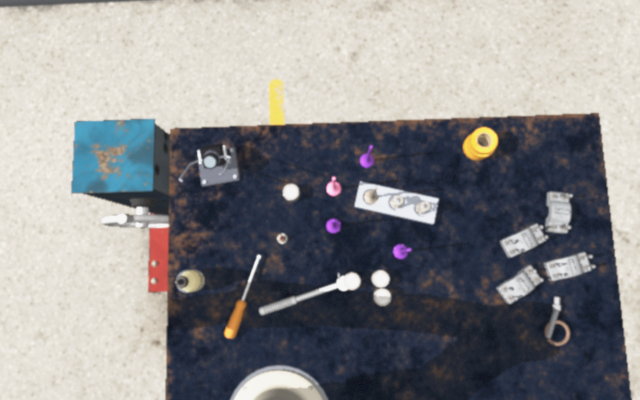

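```bash
python3 - <<'E'
from h import *
np.set_printoptions(precision=3,suppress=True)
s=cv2.imread("pics/side0.png");t=cv2.imread("pics/top0.png")
a=cv2.resize(s[235:375,205:305],(400,560),interpolation=cv2.INTER_CUBIC)
b=cv2.resize(t[130:200,170:250],(400,350),interpolation=cv2.INTER_CUBIC)
c=cv2.resize(s[155:230,300:370],(373,400),interpolation=cv2.INTER_CUBIC)
d=cv2.resize(t[170:235,345:445],(373,242),interpolation=cv2.INTER_CUBIC)
L=np.vstack([b,cv2.resize(d,(400,250))]);
cv2.imwrite("pics/crop1.png",np.hstack([a,L[:560]]))
cv2.imwrite("pics/crop2.png",c)
E
```

```text
(no output)
```

View pics/crop1.png

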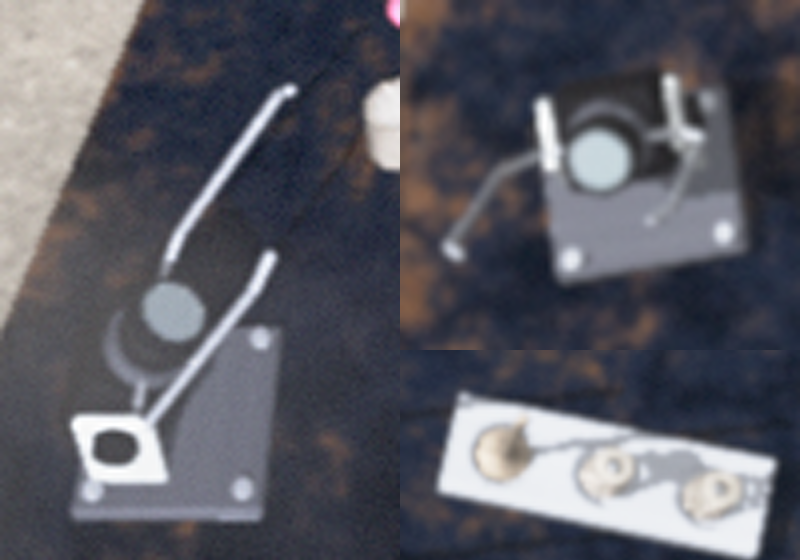

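View pics/crop2.png

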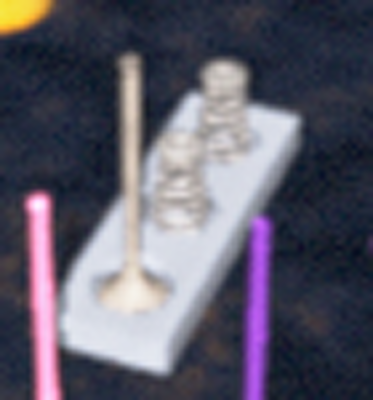

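Side picture: the brown valve stands in the block's near pocket, with its tip at (324,166) and head at (325,210). It could be mistaken for the pink look-alike at (308,217) or the purple ones at (288,190), (347,222) and (378,182). The close crop confirms the brown one. In the side view the prong tips are at about (277.5,257.5) and (272.7,299.2) and the lens is at (248,313). In the top view the tips are at (180.6,180.4) and (220,174.4), the lens at (210,162), and the valve tip at (375.5,189.5).

```bash
cat > m.py <<'E'
from h import *
np.set_printoptions(precision=4,suppress=True)
s=get_image("side");t=get_image("top")
P={"tipA":((277.5,257.5),(180.6,180.4)),"tipB":((272.7,299.2),(220,174.4)),"A2":((277.5,257.5),(220,174.4)),"B2":((272.7,299.2),(180.6,180.4)),"lens":((248.2,313),(210,162)),
"stemtip":((324.2,165.7),(375.5,189.5)),"tappet":((304.5,266.6),(291.6,194.5)),"seal":((353.8,284),(281.5,239)),"pink":((306,194),(332.3,177.1)),"purple":((286,166),(367.4,146)),"purple2":((349,198),(332,220))}
for k,(a,b) in P.items(): print(k,*tri([ray(s,a),ray(t,b)]))
print("head z12",at_z(s,(324.8,209.8),.014),at_z(t,(370,196.5),.02))
for q in((457,394),(777,460),(755,552),(437,494)):
    print("blk",at_z(t,((q[0]-400)/4+345,(q[1]-350)/3.846+170),.02))
for q in((608,470),(710,495)): print("spr",at_z(t,((q[0]-400)/4+345,(q[1]-350)/3.846+170),.052))
for l in("stem_tip","focus","camera_head"):
    print(l,[(np.round(d["location"],1).tolist(),round(d["confidence"],2)) for d in tip_of(s,l)][:5],[(np.round(d["location"],1).tolist(),round(d["confidence"],2)) for d in tip_of(t,l)][:5])
o=observe();print(R.from_rotvec(o["tcp_rot"]).as_matrix(),o["tcp_pos"])
E
python3 m.py
```

```text
tipA [0.5478 0.16   0.2657] [np.float64(0.002618928821155978), np.float64(0.0026189288211558187)]
tipB [0.5861 0.1191 0.1021] [np.float64(0.0022530986203765048), np.float64(0.002253098620376291)]
A2 [0.5708 0.0972 0.1931] [np.float64(0.0009475057865066886), np.float64(0.0009475057865068125)]
B2 [0.559  0.1833 0.1946] [np.float64(5.075002763493233e-05), np.float64(5.075002763495846e-05)]
lens [0.6229 0.1468 0.091 ] [np.float64(0.0008775103981515626), np.float64(0.0008775103981515298)]
stemtip [ 0.5349 -0.2429  0.1545] [np.float64(0.002641843305743795), np.float64(0.0026418433057438786)]
tappet [ 0.5532 -0.0423  0.0087] [np.float64(0.003982908309828688), np.float64(0.003982908309828872)]
seal [ 0.4388 -0.0141  0.0003] [np.float64(0.002051667021841225), np.float64(0.002051667021841115)]
pink [ 0.5666 -0.1476  0.1389] [np.float64(0.00023477247897500526), np.float64(0.00023477247897515924)]
purple [ 0.631  -0.2289  0.1559] [np.float64(0.0008843050723518243), np.float64(0.0008843050723517938)]
purple2 [ 0.4678 -0.1441  0.1401] [np.float64(0.0003684256541346024), np.float64(0.00036842565413456674)]
head z12 [ 0.5368 -0.2397  0.014 ] [ 0.5363 -0.2411  0.02  ]
blk [ 0.5756 -0.2156  0.02  ]
blk [ 0.5258 -0.4133  0.02  ]
blk [ 0.4663 -0.3962  0.02  ]
blk [ 0.5098 -0.2006  0.02  ]
spr [ 0.5181 -0.3036  0.052 ]
spr [ 0.5004 -0.3644  0.052 ]
stem_tip [([306.0, 192.0], 0.72), ([285.7, 165.2], 0.71), ([346.9, 197.5], 0.6), ([325.2, 163.3], 0.59), ([379.5, 155.0], 0.5)] [([372.7, 186.7], 0.69), ([332.1, 218.9], 0.66), ([334.0, 177.9], 0.65), ([366.9, 149.3], 0.47)]
focus [([273.3, 276.5], 0.59)] [([394.1, 203.4], 0.25)]
camera_head [([246.4, 310.7], 0.78), ([302.2, 269.1], 0.55)] [([209.3, 161.8], 0.62)]
[[-0.9539  0.3001  0.    ]
 [ 0.3001  0.9539 -0.    ]
 [-0.0001 -0.     -1.    ]] [0.2176 0.6916 0.2563]
```

```bash
python3 - <<'E'
from h import *
np.set_printoptions(precision=3,suppress=True)
w=get_image("wrist");cv2.imwrite("pics/w0.png",w["color"]);t=get_image("top");s=get_image("side")
for n,q in(("cab",(75,190)),("cab2",(155,120)),("cabR",(168,195)),("tube",(105,218)),("red",(150,290)),("edge",(170,300)),("bottle",(190,280))):
    print(n,at_z(t,q,0),at_z(t,q,.3),at_z(t,q,.6))
for X in((.4,.27,0),(.4,.27,.3),(.55,.27,.3),(.218,.692,.25)):print(proj(s,X),proj(t,X))
E
```

```text
cab [0.58  0.528 0.   ] [0.526 0.357 0.3  ] [0.472 0.186 0.6  ]
cab2 [0.763 0.32  0.   ] [0.662 0.202 0.3  ] [0.562 0.083 0.6  ]
cabR [0.559 0.281 0.   ] [0.51  0.172 0.3  ] [0.462 0.064 0.6  ]
tube [0.504 0.445 0.   ] [0.469 0.295 0.3  ] [0.435 0.145 0.6  ]
red [0.317 0.322 0.   ] [0.33  0.203 0.3  ] [0.343 0.085 0.6  ]
edge [0.291 0.27  0.   ] [0.31  0.165 0.3  ] [0.33  0.059 0.6  ]
bottle [0.339 0.22  0.   ] [0.347 0.127 0.3  ] [0.354 0.034 0.6  ]
[365.064 423.835] [170.91  256.416]
[380.221 321.406] [116.564 253.506]
[254.444 306.975] [119.245 176.583]
[ 856.691 1505.65 ] [-82.924 351.167]
```

View pics/w0.png

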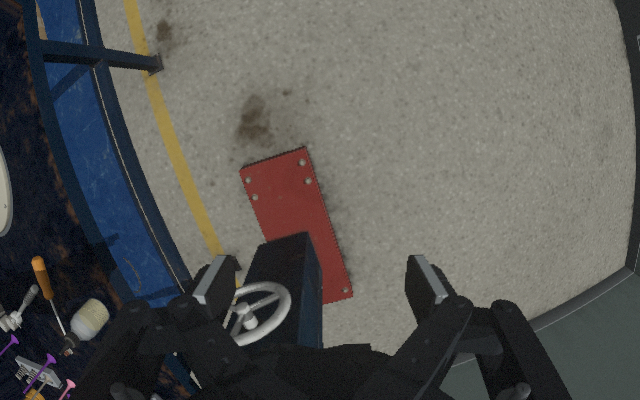

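The wrist view shows the machine, handwheel and red plate beside and below the table edge, so a path at z≈0.4 stays clear of them.

```bash
python3 -m inch '[[0,0,0,-28,-27,-17,0],[0,0,0,-28,-27,-17,0],[0,0,0,-28,-27,-17,0],[0,0,0,-28,-27,-17,0],[0,0,0,-28,-27,-17,0],[0,0,0,-28,-27,-17,0],[0,0,0,-28,-27,-17,0],[0,0,0,-28,-27,-17,0],[0,0,0,-28,-27,-17,0],[0,0,0,-28,-27,-17,0]]' && python3 -m inch '[[0,0,0,-20,-35,0,0.3],[0,0,0,-20,-35,0,0.3],[0,0,0,-20,-35,0,0.3],[0,0,0,-20,-35,0,0.3],[0,0,0,-20,-35,0,0.3],[0,0,0,-20,-35,0,0.3],[0,0,0,-20,-35,0,0.3],[0,0,0,-20,-35,0,0.3],[0,0,0,-20,-35,0,0.3],[0,0,0,-20,-35,0,0.3],[0,0,0,-20,-35,0,0.3],[0,0,0,-20,-35,0,0.3]]'
```

```text
clock: 3.45
tcp_pos: [0.4042, 0.3484, 0.4273]
tcp_rot: [0.477, 3.105, 0.001]
force: [0.5, 0.5, 0.7]
opening: 0.999
gripper_force: 0.0
clock: 4.65
tcp_pos: [0.5066, -0.1243, 0.4266]
tcp_rot: [0.476, 3.105, 0.0]
force: [-0.0, 1.3, 0.1]
opening: 0.702
gripper_force: 0.0
```

```bash
python3 -m inch '[[0,0,8,0,0,0,0.3],[0,0,8,0,0,0,0.3],[0,0,8,0,0,0,0.3],[0,0,8,0,0,0,0.3],[0,0,8,0,0,0,0.3],[0,0,8,0,0,0,0.3],[0,0,8,0,0,0,0.3],[0,0,8,0,0,0,0.3],[0,0,0,0,0,0,0.3],[0,0,0,0,0,0,0.3]]'; cat > e.py <<'E'
from h import *
import sys
np.set_printoptions(precision=4,suppress=True)
o=observe();Rm=R.from_rotvec(o["tcp_rot"]).as_matrix();g=np.array([float(a) for a in sys.argv[1:4]])
print(o["clock"],o["tcp_pos"],o["qpos"],"open",o["opening"],o["gripper_force"]);print(Rm)
print("tool mm",Rm.T@(g-o["tcp_pos"])*1000)
E
python3 e.py .5355 -.2415 .123
```

```text
clock: 5.65
tcp_pos: [0.5065, -0.1225, 0.4264]
tcp_rot: [2.045, 2.385, 0.0]
force: [-0.7, 0.5, 0.3]
opening: 0.704
gripper_force: 0.0
5.65 [ 0.5065 -0.1225  0.4264] [-0.3613  0.2009  0.6066  1.8585 -0.1268  1.1203  0.4446] open 0.7035847932287095 0.0
[[-0.1528  0.9883  0.0001]
 [ 0.9883  0.1528  0.    ]
 [ 0.      0.0002 -1.    ]]
tool mm [-122.0417   10.4055  303.3565]
```

```bash
python3 -m inch '[[0,0,0,-30,2.5,0,0.3],[0,0,0,-30,2.5,0,0.3],[0,0,0,-30,2.5,25,0.3],[0,0,0,-32,2.5,40,0.3],[0,0,0,0,0,45,0.3],[0,0,0,0,0,45,0.3],[0,0,0,0,0,45,0.3],[0,0,0,0,0,20,0.3],[0,0,0,0,0,0,0.3]]'; python3 e.py .535 -.242 .123; python3 - <<'E'
from h import *
s=get_image("side");w=get_image("wrist")
a=cv2.resize(s["color"][120:240,270:410],(560,480),interpolation=cv2.INTER_CUBIC)
b=cv2.resize(w["color"][200:400,220:420],(480,480))[:,120:360]
cv2.imwrite("pics/pre.png",np.hstack([a,b]))
E
```

```text
clock: 6.55
tcp_pos: [0.533, -0.2404, 0.2044]
tcp_rot: [-2.043, -2.38, 0.003]
force: [-0.1, -0.5, 0.8]
opening: 0.699
gripper_force: 0.0
6.55 [ 0.533  -0.2404  0.2044] [-0.0141  0.543   0.5054  1.9946 -0.3951  0.706   0.8889] open 0.6991055660346484 0.0
[[-0.1514  0.9885 -0.0051]
 [ 0.9885  0.1514  0.0018]
 [ 0.0026 -0.0048 -1.    ]]
tool mm [-2.1223  2.0889 81.4315]
```

View pics/pre.png

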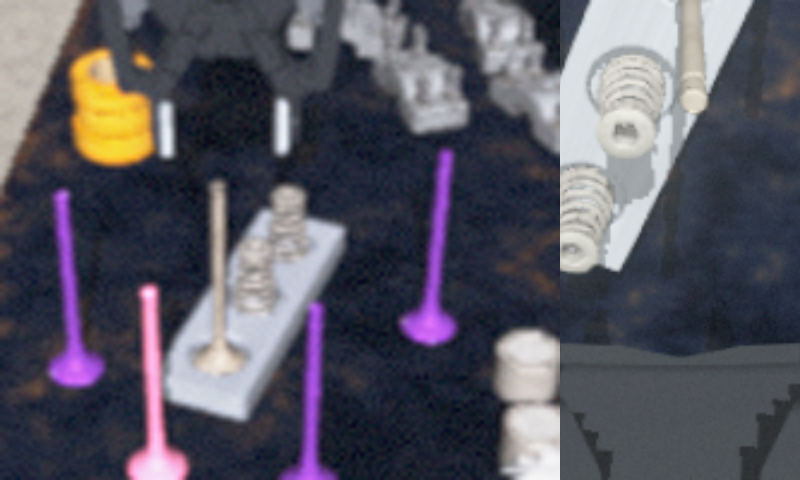

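The fingers at crop columns 165 and 283 straddle the stem at 218. The descent is clear.

```bash
python3 -m inch '[[0,0,0,-1,1,20,0.3],[0,0,0,-1,1,20,0.3],[0,0,0,0,0,20,0.3],[0,0,0,0,0,21,0.3],[0,0,0,0,0,0,0.3],[0,0,0,0,0,0,1],[0,0,0,0,0,0,1],[0,0,0,0,0,0,1],[0,0,0,0,0,0,1],[0,0,0,0,0,0,1],[0,0,0,0,0,0,1],[0,0,0,0,0,0,1],[0,0,0,0,0,0,1]]' 70; python3 e.py .535 -.242 .123
```

```text
clock: 7.95
tcp_pos: [0.5373, -0.2429, 0.1275]
tcp_rot: [2.049, 2.38, 0.002]
force: [-0.4, 0.1, 7.4]
opening: 0.059
gripper_force: 68.5
7.95 [ 0.5373 -0.2429  0.1275] [ 0.0557  0.6466  0.4125  2.039  -0.4829  0.548   0.9613] open 0.058982408571798116 68.49641907960176
[[-0.1487  0.9889  0.002 ]
 [ 0.9889  0.1487 -0.0004]
 [-0.0007  0.0019 -1.    ]]
tool mm [ 1.2896 -2.1796  4.4916]
```

```bash
python3 -m inch '[[0,0,0,0,0,-10,1],[0,0,0,0,0,-20,1],[0,0,0,0,0,-30,1],[0,0,0,0,0,-40,1],[0,0,0,0,0,-40,1],[0,0,0,0,0,-40,1],[0,0,0,0,0,-40,1],[0,0,0,0,0,-30,1],[0,0,0,0,0,0,1]]'; python3 e.py .565 .14 .38;  python3 - <<'E'
from h import *
s=get_image("side");w=get_image("wrist")
cv2.imwrite("pics/lift.png",cv2.resize(s["color"][40:240,220:420],(600,600)))
for l in("valve","stem_tip"):print(l,[(np.round(d["location"],1).tolist(),round(d["confidence"],2)) for d in tip_of(s,l)])
E
```

```text
clock: 8.85
tcp_pos: [0.5374, -0.2439, 0.3812]
tcp_rot: [2.046, 2.375, 0.005]
force: [0.2, 0.0, -0.9]
opening: 0.058
gripper_force: 68.4
8.85 [ 0.5374 -0.2439  0.3812] [-0.1256  0.3558  0.6389  1.7947 -0.2419  1.0625  0.7492] open 0.058190870707123345 68.42494877055287
[[-0.148   0.989   0.0069]
 [ 0.989   0.148  -0.0018]
 [-0.0028  0.0065 -1.    ]]
tool mm [375.5842  84.0813   0.6615]
valve [([321.3, 129.1], 0.87), ([290.3, 215.4], 0.78), ([375.1, 203.1], 0.71), ([349.1, 240.9], 0.69), ([308.8, 236.4], 0.47)]
stem_tip [([348.3, 195.7], 0.83), ([285.2, 168.2], 0.73), ([381.8, 157.4], 0.7), ([322.8, 61.7], 0.57), ([303.9, 194.2], 0.48)]
```

View pics/lift.png

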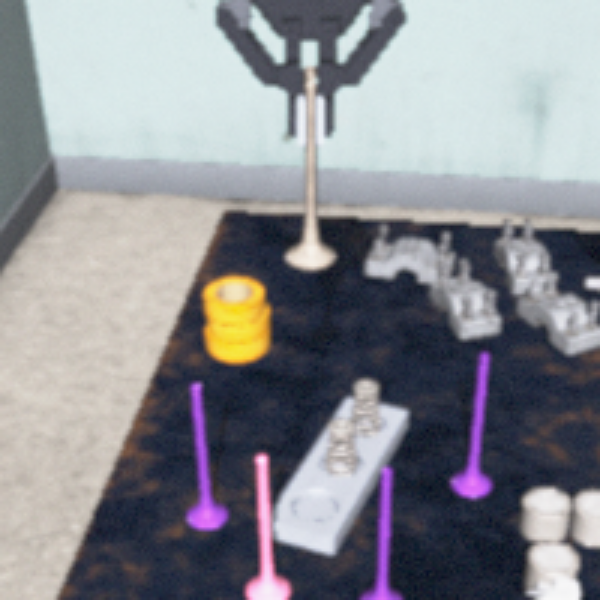

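The valve is lifted straight, with its tip at crop (311,75) and head at (310,258). The springs are undisturbed. I'll carry it over the focus point.

```bash
python3 -m inch '[[0,0,0,15,3,0,1],[0,0,0,30,7,0,1],[0,0,0,33,7.5,0,1],[0,0,0,33,7.5,0,1],[0,0,0,33,7.5,0,1],[0,0,0,33,7.5,0,1],[0,0,0,33,7.5,0,1],[0,0,0,33,7.5,0,1],[0,0,0,33,7.5,0,1],[0,0,0,33,7.5,0,1],[0,0,0,33,7.5,0,1],[0,0,0,25,5,0,1],[0,0,0,12,2,0,1],[0,0,0,0,0,0,1],[0,0,0,0,0,0,1]]'; python3 e.py .565 .14 .3105;  python3 - <<'E'
from h import *
np.set_printoptions(precision=4,suppress=True)
s=get_image("side");t=get_image("top")
a=cv2.resize(s["color"][150:360,190:340],(429,600),interpolation=cv2.INTER_CUBIC)
b=cv2.resize(t["color"][110:220,150:260],(370,370),interpolation=cv2.INTER_CUBIC)
b=np.vstack([b,np.zeros((230,370,3),np.uint8)])
cv2.imwrite("pics/over.png",np.hstack([a,b]))
for p in(s,t):
  for l in("valve","stem_tip","focus"):print(l,[(np.round(d["location"],1).tolist(),round(d["confidence"],2)) for d in tip_of(p,l)])
E
```

```text
clock: 10.55
tcp_pos: [0.5636, 0.1435, 0.376]
tcp_rot: [2.051, 2.38, -0.002]
force: [0.1, -1.1, -0.8]
opening: 0.056
gripper_force: 68.4
10.55 [0.5636 0.1435 0.376 ] [-0.7539  0.3393  0.5613  1.8122 -0.2047  1.0491  0.0327] open 0.056283721037030665 68.3579087164253
[[-0.1476  0.989  -0.0007]
 [ 0.989   0.1476 -0.001 ]
 [-0.0009 -0.0008 -1.    ]]
tool mm [-3.5846  0.8841 65.4605]
valve [([309.0, 235.1], 0.81), ([270.8, 252.3], 0.74), ([288.8, 213.9], 0.72), ([378.4, 200.4], 0.5), ([348.3, 243.2], 0.48), ([248.0, 312.3], 0.34)]
stem_tip [([265.5, 173.3], 0.9), ([377.6, 154.2], 0.49), ([350.7, 196.3], 0.47)]
focus [([275.6, 278.4], 0.56)]
valve [([189.4, 170.9], 0.6), ([331.5, 185.9], 0.6), ([401.3, 249.2], 0.59), ([333.3, 227.2], 0.56), ([365.4, 160.1], 0.49)]
stem_tip [([334.1, 218.0], 0.73), ([408.8, 250.2], 0.7), ([368.7, 146.4], 0.67), ([331.0, 176.9], 0.58)]
focus [([200.9, 177.3], 0.71)]
```

View pics/over.png

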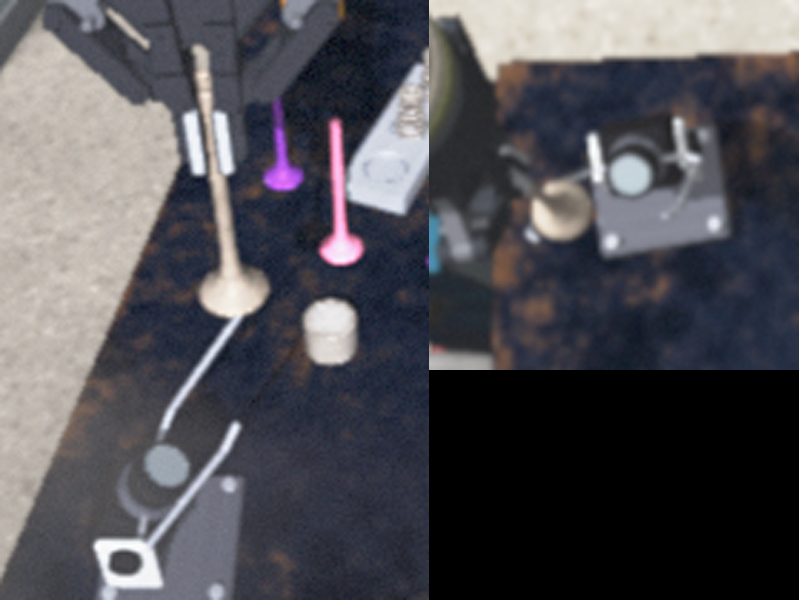

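```bash
cat > v.py <<'E'
from h import *
np.set_printoptions(precision=4,suppress=True)
s=get_image("side");t=get_image("top")
for a,b in(((271.8,252.3),(189,171.7)),((272.3,252.2),(188.9,172.4)),((270.8,252.3),(189.4,170.9))):print(tri([ray(s,a),ray(t,b)]))
F=np.array([.565,.14,.195]);print("focus pix",proj(s,F),proj(t,F))
P=(.5636,.1435,.2605);print("pred face",proj(s,P),proj(t,P))
E
python3 v.py
```

```text
(array([0.5638, 0.1447, 0.259 ]), [np.float64(0.00023201127336664647), np.float64(0.00023201127336701017)])
(array([0.5626, 0.1448, 0.2594]), [np.float64(0.00010819675366995), np.float64(0.00010819675366987138)])
(array([0.5656, 0.1442, 0.2581]), [np.float64(0.0002510142927464427), np.float64(0.00025101429274630466)])
focus pix [275.4327 276.6967] [200.2282 177.0173]
pred face [271.8604 250.9989] [189.3763 171.7316]
```

```bash
python3 -m inch '[[0,0,0,-4.5,0.5,0,1],[0,0,0,0,0,0,1],[0,0,0,0,0,8,1],[0,0,0,0,0,12,1],[0,0,0,0,0,15,1],[0,0,0,0,0,14,1],[0,0,0,0,0,10,1],[0,0,0,0,0,5.5,1],[0,0,0,0,0,0,1],[0,0,0,0,0,0,1],[0,0,0,0,0,0,1]]'; python3 e.py .5645 .139 .312;  python3 - <<'E'
from h import *
np.set_printoptions(precision=4,suppress=True)
s=get_image("side");t=get_image("top")
a=cv2.resize(s["color"][180:320,210:310],(429,600),interpolation=cv2.INTER_CUBIC)
b=cv2.resize(t["color"][140:210,160:240],(370,324),interpolation=cv2.INTER_CUBIC)
b=np.vstack([b,np.zeros((276,370,3),np.uint8)])
cv2.imwrite("pics/foc.png",np.hstack([a,b]))
for p in(s,t):
  for l in("valve","stem_tip","focus"):print(l,[(np.round(d["location"],1).tolist(),round(d["confidence"],2)) for d in tip_of(p,l)][:3])
E
```

```text
clock: 12.15
tcp_pos: [0.5654, 0.1403, 0.3123]
tcp_rot: [2.05, 2.38, 0.001]
force: [0.3, 0.2, -1.0]
opening: 0.057
gripper_force: 68.4
12.15 [0.5654 0.1403 0.3123] [-0.7173  0.4014  0.5326  1.8936 -0.2537  0.9122  0.0859] open 0.05686197116349334 68.36112908553332
[[-0.1485  0.9889  0.001 ]
 [ 0.9889  0.1485  0.0003]
 [ 0.0002  0.001  -1.    ]]
tool mm [-1.1179 -1.1251  0.3481]
valve [([311.1, 236.7], 0.67), ([351.9, 244.2], 0.62), ([376.7, 199.7], 0.5)]
stem_tip [([347.5, 194.1], 0.77), ([266.7, 211.4], 0.71), ([380.2, 154.2], 0.57)]
focus [([273.2, 275.3], 0.96)]
valve [([202.1, 177.7], 0.74), ([331.8, 186.1], 0.65), ([399.5, 251.0], 0.6)]
stem_tip [([368.5, 148.3], 0.58), ([332.0, 177.9], 0.48), ([335.7, 217.8], 0.46)]
focus [([200.7, 178.2], 0.61), ([211.4, 161.1], 0.32)]
```

View pics/foc.png

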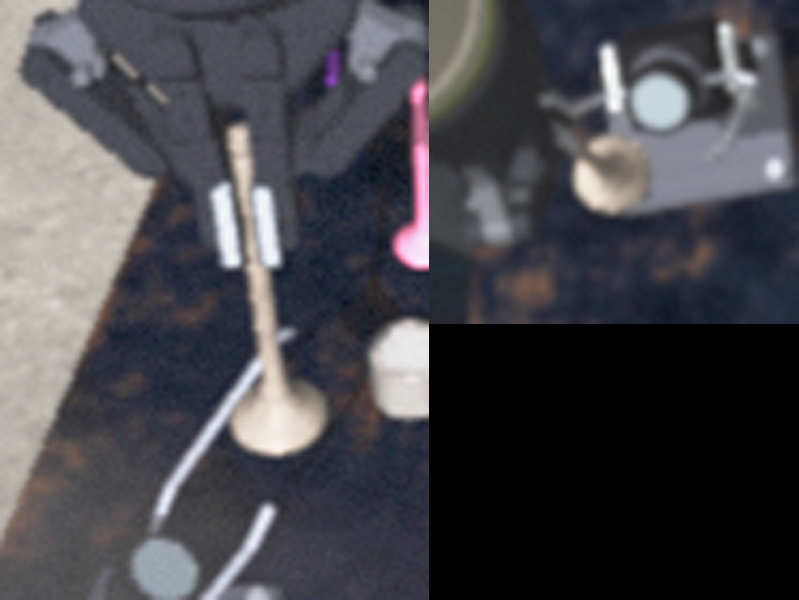

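The head rim at side (275,277) and top (199.6,178) coincides with the midpoint of the prong tips. I'll hold upright, then start the tilt.

```bash
python3 -m inch '[[0,0,0,0,0,0,1],[0,0,0,0,0,0,1],[0,0,0,0,0,0,1],[0,0,0,0,0,0,1],[0,0,0,0,0,0,1],[0,0,0,0,0,0,1],[0,0,0,0,0,0,1],[0,0,0,0,0,0,1],[0,0,0,0,0,0,1],[0,0,0,0,0,0,1],[0,0,0,0,0,0,1],[0,0,0,0,0,0,1],[0,0,0,0,0,0,1]]' && python3 -m inch '[[-2,0,0,0,-4.1,0,1],[-2,0,0,0,-4.1,0,1],[-2,0,0,0,-4.1,0,1],[-2,0,0,0,-4.1,0,1],[-2,0,0,0,-4.1,0,1],[-2,0,0,0,-4.1,0,1],[-2,0,0,0,-4.1,0,1],[0,0,0,0,0,0,1],[0,0,0,0,0,0,1]]'; python3 - <<'E'
from h import *
o=observe();Rm=R.from_rotvec(o["tcp_rot"]).as_matrix()
d=np.array([-.4955,-.065,.866])
print(o["qpos"].round(3),"face",o["tcp_pos"]+Rm@[0,0,.117],"angle",np.degrees(np.arccos(-Rm[:,2]@d)),"remaining rotvec tool deg",np.degrees(Rm.T@np.cross(Rm[:,2],-d)))
E
```

```text
clock: 13.85
tcp_pos: [0.5651, 0.1402, 0.3118]
tcp_rot: [2.05, 2.381, -0.0]
force: [-0.2, -0.1, -1.3]
opening: 0.063
gripper_force: 68.4
clock: 14.75
tcp_pos: [0.537, 0.1362, 0.3091]
tcp_rot: [1.938, 2.251, 0.276]
force: [0.1, -0.1, -0.8]
opening: 0.056
gripper_force: 68.4
[-0.817  0.277  0.559  2.114 -0.212  0.557  0.023] face [0.56496279 0.14042368 0.19552575] angle 16.049364250118735 remaining rotvec tool deg [-1.57996504e+01 -5.52735208e-01 -1.35694005e-17]
```

```bash
python3 -m inch '[[-2,0,0,0,-4.1,0,1],[-2,0,0,0,-4.1,0,1],[-2,0,0,0,-4.1,0,1],[-2,0,0,0,-4.1,0,1],[-2,0,0,0,-4.1,0,1],[-2,0,0,0,-4.1,0,1],[-2,0,0,0,-4.1,0,1],[-1.5,-0.5,0,0,-3,0,1],[0,0,0,0,0,0,1],[0,0,0,0,0,0,1],[0,0,0,0,0,0,1],[0,0,0,0,0,0,1],[0,0,0,0,0,0,1]]'; python3 - <<'E'
from h import *
o=observe();Rm=R.from_rotvec(o["tcp_rot"]).as_matrix()
d=np.array([-.4955,-.065,.866])
print(o["qpos"].round(3),o["joint_vel"].round(3),"face",o["tcp_pos"]+Rm@[0,0,.117],"angle",np.degrees(np.arccos(-Rm[:,2]@d)),"remaining rotvec tool deg",np.degrees(Rm.T@np.cross(Rm[:,2],-d)))
s=get_image("side");t=get_image("top")
a=cv2.resize(s["color"][180:320,210:310],(429,600),interpolation=cv2.INTER_CUBIC)
b=cv2.resize(t["color"][140:210,160:240],(370,324),interpolation=cv2.INTER_CUBIC)
b=np.vstack([b,np.zeros((276,370,3),np.uint8)])
cv2.imwrite("pics/tilt.png",np.hstack([a,b]))
E
```

```text
clock: 16.05
tcp_pos: [0.5082, 0.1315, 0.2978]
tcp_rot: [1.796, 2.08, 0.541]
force: [0.4, -0.8, -1.2]
opening: 0.06
gripper_force: 68.7
[-1.008  0.21   0.681  2.368 -0.133  0.107 -0.097] [-0.004 -0.002  0.003  0.005  0.002 -0.001  0.001] face [0.56532116 0.1390624  0.19599945] angle 1.092054397941367 remaining rotvec tool deg [-4.59388982e-01 -2.57248293e-02  2.75410847e-16]
```

View pics/tilt.png

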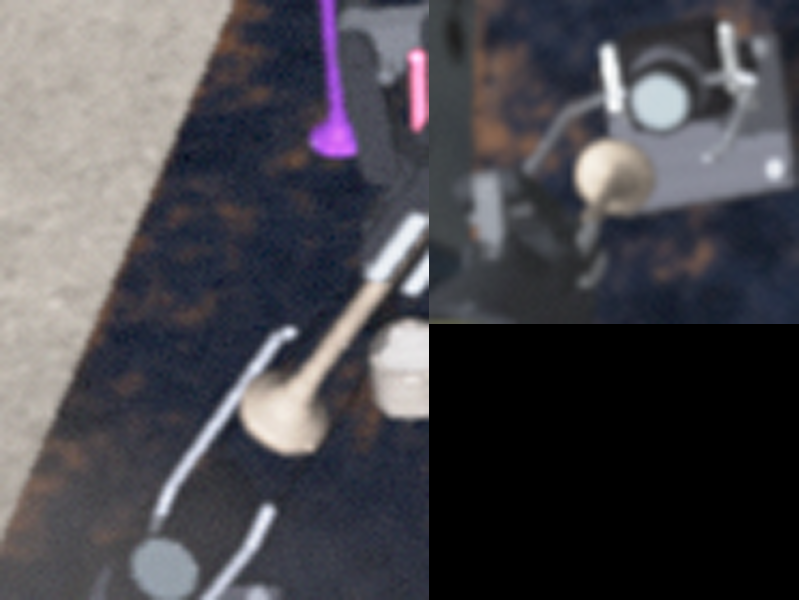

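The head is still at the focus point between the prongs, with the stem along the viewing axis (error about 1°). Joint 6 sits at its limit, so I'll back off 2.5° and stay well inside tolerance.

```bash
python3 -m inch '[[1,0,0,0,2,0,1],[1,0,0,0,2,0,1],[0.5,0,0,0,1,0,1],[0,0,0,0,0,0,1],[0,0,0,0,0,0,1],[0,0,0,0,0,0,1],[0,0,0,0,0,0,1],[0,0,0,0,0,0,1],[0,0,0,0,0,0,1],[0,0,0,0,0,0,1]]'; python3 - <<'E'
from h import *
o=observe();Rm=R.from_rotvec(o["tcp_rot"]).as_matrix()
d=np.array([-.4955,-.065,.866])
print(o["qpos"].round(3),o["joint_vel"].round(3),"face",o["tcp_pos"]+Rm@[0,0,.117],"angle",np.degrees(np.arccos(-Rm[:,2]@d)))
E
```

```text
clock: 17.15
tcp_pos: [0.512, 0.1323, 0.3]
tcp_rot: [1.82, 2.108, 0.499]
force: [0.1, -0.1, -0.8]
opening: 0.057
gripper_force: 68.7
[-0.977  0.213  0.657  2.327 -0.139  0.185 -0.084] [ 0.     0.001 -0.    -0.001 -0.     0.001  0.   ] face [0.56472706 0.13917963 0.19575226] angle 3.141282024567385
```

```bash
python3 -c "
from bench import *
print(close_job())"
```

```text
the job is handed in; nothing more can be done
None
```

The job is handed in: the valve was held upright and still at the focus point for over a second, then tipped. At hand-in it was still gripped and steady, with its face about 1 mm from my measured focus point, its axis about 3° off the viewing axis, and no contact seen; the judge's verdict was not shown.

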